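Fit the tube rack on a fraction collector and set tube 1 to the start mark

ROBOT

A 6-joint arm with a two-finger parallel gripper is mounted at the origin on the work surface. World frame = base frame: x ahead of the robot, y to its left, z up, the work surface at z = 0. Lengths are in mm, angles in rad, forces in N, time in s.
With the tool pointing down it reaches from about 300 to 775 mm from the base axis. Payload 14.6 kg.
Tool frame: the origin (TCP) lies midway between the tips of the shut fingers; the grasp point (between the pads) lies 19 mm behind it (pinch_z is the distance from the TCP to the grasp point, in mm); z points along the fingers, y is the direction in which the jaws open and shut (so a half turn about z gives the same grasp; the last joint's range is limited). The gripper opens to 94 mm and grips with 3 to 60 N. Pads are 16 mm wide; open, the fingers measure 119 mm over their backs; the gripper's body (75 mm by 177 mm) begins 78 mm behind the grasp point.
Start: joints at [-1.327, 0.3, 1.521, -0, 1.321, -0.067], TCP at [168.194, -523.641, 180.346] pointing down, gripper open.
Joint ranges: [-3.03, 3.03], [-0.79, 2.21], [0.23, 2.52], [-1.04, 4.18], [0, 3.07], [-2.55, 2.55]. Speed limits (rad/s): [2.22, 2.22, 2.57, 3.14, 3.14, 3.14].

INTERFACE

Orientations are given as [roll, pitch, yaw] about the fixed x, y, z axes, in that order (R = Rz(yaw) Ry(pitch) Rx(roll)).
In Python, from cell import read_state, camera, sign_off, pinch_z gives the robot as it stands. The module is installed in compiled form; this text tells all that it offers.
- The arm moves only by the tool servo_tool, never from a script. Its argument "series" is a list of rows, each a list of 6 numbers: the shift along the tool's x, y, z in cm, then the turn, a rotation vector about the tool's x, y, z in rad. In form: [[tx, ty, tz, rx, ry, rz], ...]. A call has exactly 10 rows; each row is the pose to reach, as a shift and turn from the pose commanded when the call began, along the tool's axes at that moment; what a row does not reach only later rows make up. A row lasts 1/12 s, in which the tool goes at most 41.7 mm and 7.16 degrees, less where a joint would pass 70% of its speed; a pose out of reach is approached as far as the arm can. A call with a gripper value outside its range is refused whole. "gripper" is the finger opening in cm, from 0 to 9.4, set as the call begins (left out, the last holds). The fingers move at their own pace and stop on an object; "grip_force" is the grip in N (left out, the last holds). Time passes only in rows, so rows that repeat a pose let the fingers close, or fill a call up. It gives the time, the measured TCP pose, the force and the opening at its end, in the units of the state.
- read_state(): the state, without advancing time (a new reading comes with each control period).
- camera(name): name is "side" or "top"; returns a dict with "pixels" (400x640x3 uint8, red, green, blue), "fx", "fy", "cx", "cy" (pixels), "pose" (4x4, takes a point from camera to world coordinates). Camera axes: x right, y down, z forward; pixel columns grow to the right and rows downward; lengths in mm; the calibration is good to about 2 mm. A picture is of the moment at which its call begins. There is no depth.
- sign_off(): hands the job in, once; it reports no verdict.
The state is a dict: "clock": time; "joints": joint angles; "qd": joint speeds; "effort": joint torques, N m; "eef_pos": TCP position; "eef_rot": TCP orientation; "wrist_force": force on the tool from outside, world axes, zero at the start; "moment": the same for the moment, N m; "finger_gap": finger opening in mm.
Only numpy, scipy, OpenCV 4.12 (cv2) and the standard library are available. Lean on these libraries where they do the work, as an engineer would, in place of code of your own. Each camera call takes 0.05 s, during which the arm holds its last target.

TASK

Get the fraction collector ready for a run: lift the round tube rack by its black knob and lower it over the spindle and the drive pin of the turntable, feeling for the pin by turning the rack gently and never forcing it, until it sits fully home. Then turn the seated rack, which takes the turntable with it, so that the red tube 1 stands at the red start mark, and let go. Keep the rack upright and leave the burner, wash bottle, vial box and dishes where they are.

Things in the scene. Friction and masses are not known exactly. Their poses are not given: they have to be found in the camera images.
- rack_knob (a point): Centre of the black round knob (40 mm diameter, 30 mm high) on top of the loose tube rack; grip it across at any yaw. It lies on the rack's axis, 100 mm above the underside; z up the axis, -x towards tube 1. The rack: white two-tier disc, 170 mm diameter, 115 mm high, 0.4 to 0.65 kg, 12 glass tubes fixed in it at 70 mm radius, tops 62 mm above the underside. It starts standing on the bench.
- rack_foot (a point): Centre of the rack's flat underside, at the mouth of its bore (14 mm diameter, 50 mm deep) for the spindle. A hole for the drive pin, 10 mm wide across, 12 mm long along the radius and 10 mm deep, lies in the underside 30 mm from the axis, exactly below the line to tube 1 (the rack's -x). Rack, pin and turntable are hard: let them meet at a creep (20 mm/s or less) and stop at a light touch.
- rack_tube1 (a point): Top centre of tube 1, the one with the red collar and a red bar pointing to it from the knob: 70 mm from the rack's axis along the rack's -x, 62 mm above its underside.
- spindle_top (a point): Tip of the collector's upright steel spindle in the middle of the turntable: 12 mm diameter, the top 10 mm tapering to 5 mm. The tip is 46 mm above the turntable's flat top; when the rack is fully home its underside lies on that top, so the knob centre is 54 mm above this tip.
- turntable (a point): Centre of the aluminium turntable's flat top (90 mm diameter, 76 mm above the bench; axes are the housing's, it does not turn). In it stands a brass drive pin, 8 mm diameter, 9 mm high, flat-topped, 30 mm from the axis. A rack resting on the pin stands 9 mm too high. The table turns both ways against 0.25 N m of drag and stays put; hard pressure on the pin drags it along.
- start_mark (a point): Red start mark on top of the fixed white housing (240 x 240 mm, 70 mm high), 105 mm from the spindle in the housing's -x. Tube 1 is right when on the line spindle to mark. The drive pin starts 20 to 63 degrees anticlockwise, seen from above, of that line: its exact angle is not reported but the pin can be seen from above. A fixed black arm, 164 mm high, is parked at the housing's +x +y corner.
- burner: Bystander: steel gas burner, 68 mm foot, 148 mm high, upright; origin under its foot.
- wash_bottle: Bystander: clear plastic wash bottle with a bent white spout, 72 mm diameter, 190 mm high, upright; origin under its centre.
- vial_box: Bystander: open cardboard box of red-capped vials, 150 x 110 x 55 mm; origin under its centre.
- dishes: Bystander: stack of three small clear petri dishes, 61 mm diameter, 39 mm high; origin under its centre.

How it is judged:
By the outcome, as a careful person would: the job done as asked, in the order asked, and still so for the second after the job is handed in, with the robot touching nothing.
It also fails if it takes over 67 s, if anything falls off the work surface, if the arm or the gripper's body presses on something with over 40 N, if the wrist force passes 120 N, or if a joint passes its speed limit or range.

## Working session

There is one attempt and no reset: what is moved stays moved. The work goes in short steps, Python scripts to look and compute and a tool call to move; the robot and the scene stay as the last step left them, time stands still between calls to the robot, and variables do not carry over. Pictures are saved under pics/ and viewed, and the job is handed in when it is done.

Besides the shell and the picture viewer there is one more tool, called as name(argument=value, ...) on one line, values as JSON. servo_tool: Moves the arm, as the interface text tells. Its arguments: {"type":"object","properties":{"series":{"type":"array"},"gripper":{"type":"number"},"grip_force":{"type":"number"}},"required":["series"]}

```bash
mkdir -p pics; ls; python3 - <<'E'
from cell import *
import cv2,numpy as np
print(read_state(), pinch_z)
for n in("side","top"):
    c=camera(n); cv2.imwrite(f"pics/{n}0.png",c["pixels"][:,:,::-1]); print(n,c["fx"],c["fy"],c["cx"],c["cy"],np.round(c["pose"],4).tolist())
E
```

```text
pics
{'clock': 0.0, 'joints': array([-1.32656650e+00,  3.00483107e-01,  1.52156432e+00,  1.16388632e-05,
        1.32071868e+00, -6.66168087e-02]), 'qd': array([-0.00035594, -0.00077382,  0.00079195, -0.00104771, -0.00066271,
        0.00079545]), 'effort': array([-8.33393233e-05, -5.31808519e+01, -3.52734196e+01,  7.08281645e-02,
        2.43591605e-02, -9.64658898e-05]), 'eef_pos': array([ 168.14682355, -523.36139282,  179.78685617]), 'eef_rot': array([-3.14042255e+00, -8.93623161e-05,  3.10843699e-01]), 'wrist_force': array([ 1.17808117, -0.32474582, -1.18621441]), 'moment': array([0.00637862, 0.03676455, 0.01152546]), 'finger_gap': 93.78501081724717} 18.8
side 493.93962166390116 493.93962166390116 315.79995626830834 199.51486366507982 [[-0.999, -0.0197, 0.0411, 516.3897], [-0.0436, 0.6773, -0.7344, 1349.6963], [-0.0134, -0.7354, -0.6775, 1376.5393], [0.0, 0.0, 0.0, 1.0]]
top 438.45461974926997 438.45461974926997 312.41622630786634 208.49441088573772 [[0.004, -0.9988, 0.0487, 527.5618], [-1.0, -0.0041, -0.0006, 0.4437], [0.0008, -0.0487, -0.9988, 1348.7432], [0.0, 0.0, 0.0, 1.0]]
```

View pics/side0.png

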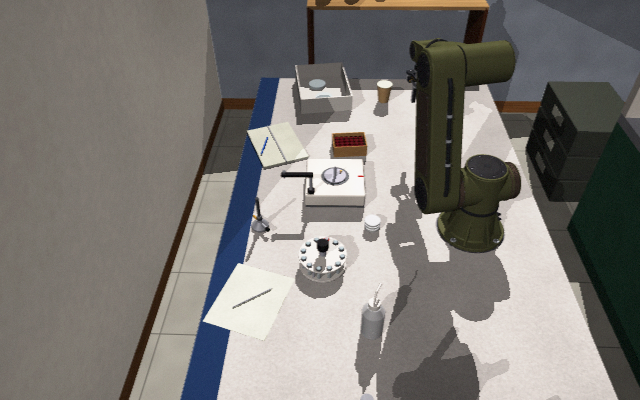

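View pics/top0.png

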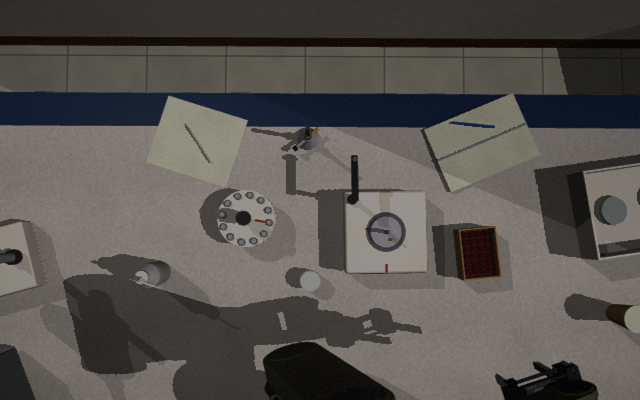

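The top view shows the rack with its knob at about (243,218) and red bar pointing right, the turntable at (386,232), and the start mark at (387,268). I'll zoom in next.

```bash
python3 - <<'E'
import cv2
t=cv2.imread("pics/top0.png")
a=cv2.resize(t[180:282,335:437],(560,560),interpolation=cv2.INTER_CUBIC)
b=cv2.resize(t[182:256,207:281],(560,560),interpolation=cv2.INTER_CUBIC)
a=cv2.convertScaleAbs(a,alpha=1.5);b=cv2.convertScaleAbs(b,alpha=1.5)
cv2.imwrite("pics/z_tt.png",a);cv2.imwrite("pics/z_rack.png",b)
s=cv2.imread("pics/side0.png")
cv2.imwrite("pics/z_side.png",cv2.resize(s[145:215,275:375],(800,560),interpolation=cv2.INTER_CUBIC))
E
```

```text
(no output)
```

View pics/z_tt.png

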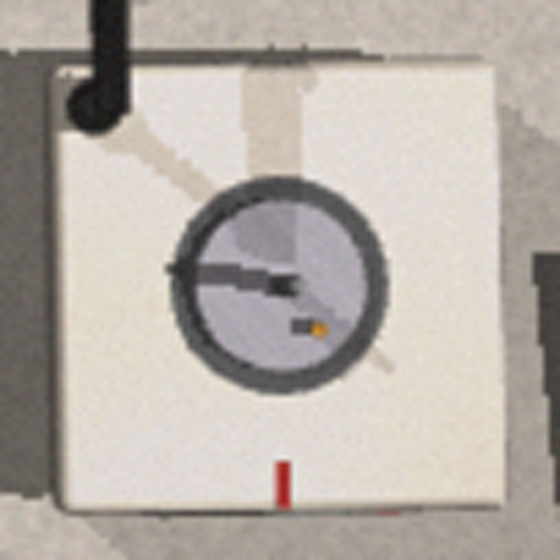

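View pics/z_rack.png

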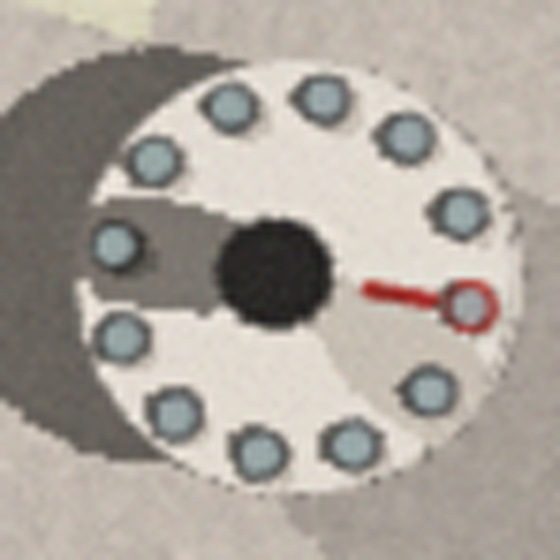

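View pics/z_side.png

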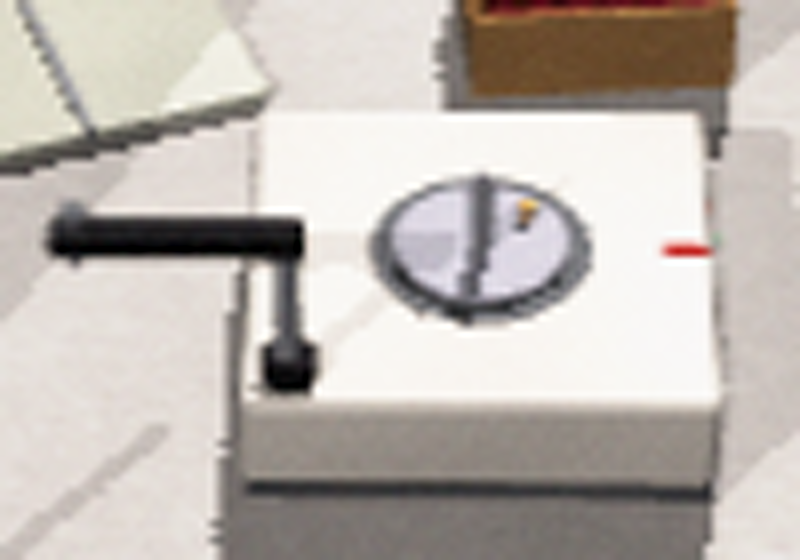

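```bash
cat > h.py <<'E'
import numpy as np,cv2
from cell import *
def ray(c,u,v,z):
    P=np.array(c["pose"]);d=P[:3,:3]@np.array([(u-c["cx"])/c["fx"],(v-c["cy"])/c["fy"],1.]);o=P[:3,3]
    return o+d*(z-o[2])/d[2]
def proj(c,p):
    P=np.array(c["pose"]);q=P[:3,:3].T@(np.array(p,float)-P[:3,3]);return np.array([c["cx"]+c["fx"]*q[0]/q[2],c["cy"]+c["fy"]*q[1]/q[2]])
def fitc(p):
    A=np.c_[2*p[:,0],2*p[:,1],np.ones(len(p))];s=np.linalg.lstsq(A,(p[:,:2]**2).sum(1),rcond=None)[0]
    return s[:2],np.sqrt(s[2]+s[0]**2+s[1]**2)
E
python3 - <<'E'
from h import *
from scipy import ndimage as nd
c=camera("top");im=c["pixels"].astype(float);R,G,B=im[...,0],im[...,1],im[...,2];g=im.mean(2)
# red things
red=(R>70)&(R>1.7*G)&(R>1.7*B)
l,n=nd.label(red)
for i in range(1,n+1):
    v,u=np.where(l==i)
    if len(u)>4: print("red",len(u),u.mean(),v.mean())
br=(R>100)&(R>1.6*B)&(G>1.15*B)&(R>G); v,u=np.where(br[215:250,370:405]); 
w=(R-B)[v+215,u+370]; print("brass",len(u),(u*w).sum()/w.sum()+370,(v*w).sum()/w.sum()+215)
# tubes bluish
bl=(B>R+8)&(g>60); sub=np.zeros_like(bl); sub[182:256,207:281]=bl[182:256,207:281]
l,n=nd.label(sub);P=[]
for i in range(1,n+1):
    v,u=np.where(l==i)
    if len(u)>5: w=(B-R)[v,u];P.append(((u*w).sum()/w.sum(),(v*w).sum()/w.sum()));print("tube",len(u),P[-1])
W=np.array([ray(c,u,v,62) for u,v in P]);print(fitc(W))
# knob
k=(g<25);l,n=nd.label(k);i=l[218,243];v,u=np.where(l==i);print("knob",len(u),u.mean(),v.mean(),ray(c,u.mean(),v.mean(),112))
# turntable rings
u0,v0=386.3,232.
for lo,hi,z,sg in((17.5,22.5,70,1),(13,18,76,-1)):
    E=[]
    for a in np.arange(0,360,3):
        r=np.arange(lo,hi,.1);q=nd.map_coordinates(g,[v0+r*np.sin(np.radians(a)),u0+r*np.cos(np.radians(a))],order=1)
        q=nd.gaussian_filter1d(q,5);d=sg*np.gradient(q);j=d.argmax()
        if d[j]>1 and 0<j<len(r)-1:E.append(ray(c,u0+r[j]*np.cos(np.radians(a)),v0+r[j]*np.sin(np.radians(a)),z))
    E=np.array(E)
    for _ in range(6):
        cc,rr=fitc(E);e=abs(np.hypot(*(E[:,:2]-cc).T)-rr);E=E[e<max(1.2,2*np.median(e))]
    print("ring",z,cc,rr,len(E),np.median(e))
# housing
wh=(g>110).astype(np.uint8);
l,n=nd.label(wh[150:300,330:450]);i=l[100,20]
E
```

```text
red 19 259.2631578947368 220.42105263157896
red 7 269.42857142857144 219.57142857142858
red 20 386.25 267.6
brass 5 392.69729729729727 239.6216216216216
tube 11 (np.float64(249.54285714285714), np.float64(194.8190476190476))
tube 9 (np.float64(236.43529411764706), np.float64(195.10588235294117))
tube 11 (np.float64(260.6909090909091), np.float64(199.52727272727273))
tube 6 (np.float64(227.01785714285714), np.float64(201.83928571428572))
tube 15 (np.float64(267.64), np.float64(210.08))
tube 11 (np.float64(262.94642857142856), np.float64(233.52678571428572))
tube 10 (np.float64(229.4795918367347), np.float64(236.8673469387755))
tube 15 (np.float64(253.17088607594937), np.float64(240.5))
tube 8 (np.float64(240.3684210526316), np.float64(241.1184210526316))
(array([562.0925273 , 198.08566808]), np.float64(70.5518513634491))
knob 236108 311.56236129228995 198.79641943517373 [615.32427639   2.21726031 112.        ]
ring 70 [ 523.77625811 -213.26067613] 57.83787597797766 119 0.2454034108321821
ring 76 [ 523.77304388 -213.12556382] 44.691557673117096 118 0.23270763352547164
```

```bash
python3 - <<'E'
from h import *
from scipy import ndimage as nd
c=camera("top");im=c["pixels"].astype(float);R,G,B=im[...,0],im[...,1],im[...,2]
sp=np.array([523.77,-213.2]);rk=np.array([562.09,198.09])
def ang(p,o): d=p[:2]-o;return np.degrees(np.arctan2(d[1],d[0])),np.hypot(*d)
w=np.clip(R-B-15,0,None)
def cen(u0,u1,v0,v1,ww):
    q=ww[v0:v1,u0:u1];V,U=np.mgrid[v0:v1,u0:u1];return (U*q).sum()/q.sum(),(V*q).sum()/q.sum()
wr=np.clip(R-G-15,0,None)
m=cen(378,395,258,275,wr);print("mark",m,ang(ray(c,*m,70),sp))
wb=np.clip(R-B-20,0,None);p=cen(388,398,234,245,wb);print(np.round((R-B)[234:245,388:398]).astype(int));print("pin",p,ang(ray(c,*p,85),sp))
for z in (82,):print(ang(ray(c,*p,z),sp))
q=wr[210:232,264:276]>25;v,u=np.where(q);print(len(u));t,rr=fitc(np.c_[u+264.,v+210.]);print("collar",t,rr,(u.min()+u.max())/2+264,(v.min()+v.max())/2+210,ang(ray(c,*t,60),rk))
b=cen(252,263,212,228,wr);print("bar",b,ang(ray(c,*b,42),rk),ang(ray(c,*b,60),rk))
P=np.array([(249.54,194.82),(236.44,195.1),(260.7,199.53),(227,201.84),(267.64,210.08),(262.95,233.53),(229.5,236.87),(253.17,240.5),(240.37,241.12)])
a=np.array([ang(ray(c,u,v,62),rk)[0] for u,v in P]);print(np.round(a,1), np.round(a%30,1))
# housing edges side
s=camera("side");print("proj tip",proj(s,[*sp,122]),"tt",proj(s,[*sp,76]),proj(s,[*rk,115]))
E
```

```text
mark (np.float64(386.0855106888361), np.float64(267.7957244655582)) (np.float64(-179.1533005817013), np.float64(105.2262424194094))
[[-1 -3  1 -1  0 -4 -1 -3 -2 -3]
 [-3  1 -2  0  1 -3 -3 -1 -3 -2]
 [-2 -3 -2 -1 -2 -3 -4 -1 -2 -1]
 [-2 -3 -2 -1 -1 -3 -3 -2 -2 -3]
 [-1  1 -2  0  6  7  0 -3  0 -1]
 [ 0  1 -1 19 73 71 35 -2 -3 -2]
 [ 1 -1  3 26 89 87 49  0 -2 -3]
 [-1 -1 -5 -1 17 33  3 -3 -1 -2]
 [ 0 -1 -2 -5 -4  0 -1 -3 -3 -2]
 [-3  0 -1 -1 -4 -3 -2 -1  0  0]
 [-3 -2  1 -3 -2 -3 -1 -2 -2 -3]]
pin (np.float64(392.7029702970297), np.float64(239.65016501650166)) (np.float64(-141.75244036135243), np.float64(29.722976751081003))
(np.float64(-141.00527888414737), np.float64(30.117134270170265))
17
collar [268.15991251 222.00965879] 3.405694300682221 268.0 222.0 (np.float64(-99.89117084300379), np.float64(69.59415451137785))
bar (np.float64(258.55918367346936), np.float64(220.3173469387755)) (np.float64(-99.99274180743762), np.float64(38.69417313394382)) (np.float64(-99.98711239723308), np.float64(40.924920395372844))
[ -11.1   20.7  -40.6   48.4  -71.  -130.4  141.8 -159.1  170. ] [18.9 20.7 19.4 18.4 19.  19.6 21.8 20.9 20. ]
proj tip [334.96360358 165.85369624] tt [334.81894747 174.60524787] [322.01068823 242.11516641]
```

```bash
cat >> h.py <<'E'
from scipy.spatial.transform import Rotation as Ro
def rel(p,yaw,s=None):
    s=s or read_state();R0=Ro.from_euler("xyz",s["eef_rot"]);R1=Ro.from_euler("xyz",[np.pi,0,yaw])
    t=R0.inv().apply(np.array(p)-s["eef_pos"])/10;r=(R0.inv()*R1).as_rotvec();return np.round(np.r_[t,r],3).tolist()
E
python3 - <<'E'
from h import *
print(rel([562.1,198.1,160],1.2))
E
```

```text
[59.576, -56.657, 2.04, -0.0, -0.0, -0.889]
```

servo_tool(series=[[1, -1, -0.5, 0, 0, 0], [3.5, -3.3, -1, 0, 0, -0.05], [6.4, -6.1, -1.5, 0, 0, -0.1], [9.3, -8.9, -2, 0, 0, -0.2], [12.2, -11.7, -2, 0, 0, -0.3], [15.1, -14.5, -2, 0, 0, -0.4], [18, -17.2, -2, 0, 0, -0.5], [20.9, -19.9, -2, 0, 0, -0.6], [23.8, -22.7, -2, 0, 0, -0.7], [26.7, -25.4, -2, 0, 0, -0.8]], gripper=9.4, grip_force=20)

```text
clock: 1.08
eef_pos: [345.1, -198.3, 200.6]
eef_rot: [3.141, 0.0, 1.115]
wrist_force: [0.2, -0.9, -0.8]
finger_gap: 94.1
```

```bash
python3 - <<'E'
from h import *
print(rel([562.1,198.1,160],1.2))
E
```

```text
[45.142, 2.053, 4.054, 0.001, 0.0, -0.085]
```

servo_tool(series=[[4, 0.2, 0, 0, 0, -0.02], [8, 0.4, 0, 0, 0, -0.04], [12, 0.6, 0, 0, 0, -0.08], [16, 0.8, 0, 0, 0, -0.08], [20, 0.9, 0, 0, 0, -0.085], [24, 1.1, 0.5, 0, 0, -0.085], [28, 1.3, 1, 0, 0, -0.085], [32, 1.5, 1.5, 0, 0, -0.085], [36, 1.7, 2, 0, 0, -0.085], [39.8, 1.9, 2.5, 0, 0, -0.085]])

```text
clock: 1.92
eef_pos: [539.0, 150.3, 174.9]
eef_rot: [-3.142, 0.0, 1.196]
wrist_force: [0.3, -1.0, 0.3]
finger_gap: 94.0
```

```bash
python3 - <<'E'
from h import *
print(rel([562.1,198.1,81.5],1.2))
E
```

```text
[5.295, 0.404, 9.342, -0.0, 0.0, -0.004]
```

servo_tool(series=[[2.5, 0.2, 0.5, 0, 0, 0], [4, 0.3, 1, 0, 0, 0], [5, 0.4, 2, 0, 0, 0], [5.3, 0.4, 3.5, 0, 0, 0], [5.3, 0.4, 5, 0, 0, 0], [5.3, 0.4, 6.5, 0, 0, 0], [5.3, 0.4, 7.8, 0, 0, 0], [5.3, 0.4, 8.7, 0, 0, 0], [5.3, 0.4, 9.2, 0, 0, 0], [5.3, 0.4, 9.3, 0, 0, 0]])

```text
clock: 2.75
eef_pos: [561.3, 195.5, 81.5]
eef_rot: [-3.141, 0.001, 1.195]
wrist_force: [0.6, -0.5, -0.0]
finger_gap: 94.0
```

servo_tool(series=[[0, 0, 0, 0, 0, 0], [0, 0, 0, 0, 0, 0], [0, 0, 0, 0, 0, 0], [0, 0, 0, 0, 0, 0], [0, 0, 0, 0, 0, 0], [0, 0, 0, 0, 0, 0], [0, 0, 0, 0, 0, 0], [0, 0, 0, 0, 0, 0], [0, 0, 0, 0, 0, 0], [0, 0, 0, 0, 0, 0]], gripper=3.0, grip_force=6)

```text
clock: 3.58
eef_pos: [561.4, 196.0, 82.4]
eef_rot: [-3.141, 0.0, 1.196]
wrist_force: [-2.1, 1.9, 1.7]
finger_gap: 39.9
```

```bash
python3 - <<'E'
from h import *
s=read_state();print(s["eef_pos"],s["wrist_force"],s["finger_gap"])
for n in("side","top"):
    c=camera(n); cv2.imwrite(f"pics/{n}1.png",c["pixels"][:,:,::-1])
t=cv2.imread("pics/top1.png");s=cv2.imread("pics/side1.png")
cv2.imwrite("pics/g1.png",np.hstack([cv2.resize(t[170:270,190:290],(400,400)),cv2.resize(s[190:290,270:370],(400,400))]))
E
```

```text
[561.35986891 195.98526972  82.35760658] [-2.06643448  1.92372763  1.68300929] 39.92294054409019
```

View pics/g1.png

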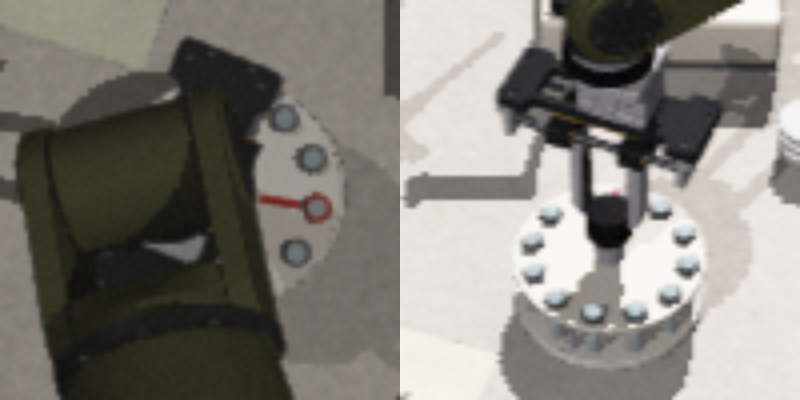

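servo_tool(series=[[0, 0, 0, 0, 0, 0], [0, 0, 0, 0, 0, 0], [0, 0, 0, 0, 0, 0], [0, 0, 0, 0, 0, -0.06], [0, 0, 0, 0, 0, -0.17], [0, 0, 0, 0, 0, -0.29], [0, 0, 0, 0, 0, -0.41], [0, 0, 0, 0, 0, -0.53], [0, 0, 0, 0, 0, -0.65], [0, 0, 0, 0, 0, -0.77]], gripper=6.0)

```text
clock: 4.52
eef_pos: [561.7, 195.8, 82.3]
eef_rot: [3.141, 0.0, 1.972]
wrist_force: [-0.3, -0.6, 0.2]
finger_gap: 59.7
```

servo_tool(series=[[0, 0, 0, 0, 0, -0.12], [0, 0, 0, 0, 0, -0.24], [0, 0, 0, 0, 0, -0.36], [0, 0, 0, 0, 0, -0.48], [0, 0, 0, 0, 0, -0.6], [0, 0, 0, 0, 0, -0.7], [0, 0, 0, 0, 0, -0.77], [0, 0, 0, 0, 0, -0.8], [0, 0, 0, 0, 0, -0.8], [0, 0, 0, 0, 0, -0.8]])

```text
clock: 5.35
eef_pos: [561.7, 195.8, 82.3]
eef_rot: [3.142, 0.0, 2.764]
wrist_force: [1.0, -0.3, 0.1]
finger_gap: 59.9
```

servo_tool(series=[[0, 0, 0, 0, 0, 0], [0, 0, 0, 0, 0, 0], [0, 0, 0, 0, 0, 0], [0, 0, 0, 0, 0, 0], [0, 0, 0, 0, 0, 0], [0, 0, 0, 0, 0, 0], [0, 0, 0, 0, 0, 0], [0, 0, 0, 0, 0, 0], [0, 0, 0, 0, 0, 0], [0, 0, 0, 0, 0, 0]], gripper=3.0, grip_force=30)

```text
clock: 6.18
eef_pos: [561.7, 196.0, 82.4]
eef_rot: [3.141, 0.0, 2.766]
wrist_force: [1.3, 2.9, 0.6]
finger_gap: 38.6
```

```bash
python3 - <<'E'
from h import *
s=read_state();print(s["eef_pos"],s["eef_rot"],s["wrist_force"],s["moment"],s["finger_gap"],s["joints"])
for n in("top",):
    c=camera(n); cv2.imwrite(f"pics/{n}2.png",c["pixels"][:,:,::-1])
t=cv2.imread("pics/top2.png")
cv2.imwrite("pics/g2.png",cv2.resize(t[170:270,190:290],(500,500)))
E
```

```text
[561.65114636 195.98930841  82.43565059] [3.14127980e+00 1.41608159e-04 2.76575536e+00] [1.34823997 2.87056104 0.55698029] [ 0.47707513 -0.40362477 -0.00134108] 38.63120574851005 [ 2.74094038e-01  4.91408388e-01  1.49229684e+00  1.78390429e-04
  1.15758538e+00 -9.20936624e-01]
```

View pics/g2.png

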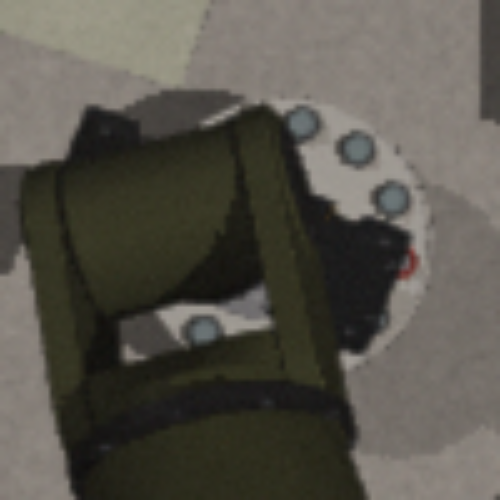

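```bash
cat >> h.py <<'E'
from scipy import ndimage as nd
from scipy.optimize import least_squares
def tubes(c,box,z,o=None,r=70):
    im=c["pixels"].astype(float);R,G,B=im[...,0],im[...,1],im[...,2]
    m=(B>R+8)&(im.mean(2)>60);u0,u1,v0,v1=box;s=np.zeros_like(m);s[v0:v1,u0:u1]=m[v0:v1,u0:u1];l,n=nd.label(s);P=[];N=[]
    for i in range(1,n+1):
        v,u=np.where(l==i)
        if len(u)>5: w=(B-R)[v,u];P.append(ray(c,(u*w).sum()/w.sum(),(v*w).sum()/w.sum(),z)[:2]);N.append(len(u))
    return np.array(P),N
E
python3 - <<'E'
from h import *
c=camera("top")
P,N=tubes(c,(190,290,170,270),62)
o=np.array([562.,197.]);
f=lambda q:np.hypot(*(P-q).T)-70
r=least_squares(f,o,loss="soft_l1");print(r.x,np.round(r.fun,2),N)
print(np.round(P,1).tolist())
d=P-r.x;print(np.round(np.degrees(np.arctan2(d[:,1],d[:,0]))%30,1))
E
```

```text
[563.39795893 195.61808566] [-0.09  0.16 -0.09  0.01] [12, 11, 17, 12]
[[632.3, 183.8], [616.5, 149.8], [587.0, 129.8], [509.0, 239.6]]
[20.2 19.2 19.7 21. ]
```

servo_tool(series=[[0, 0, -0.1, 0, 0, 0], [0, 0, -0.4, 0, 0, 0], [0, 0, -1, 0, 0, 0], [0, 0, -2, 0, 0, 0], [0, 0, -3.2, 0, 0, 0], [0, 0, -4.6, 0, 0, 0], [0, 0, -6, 0, 0, 0], [0, 0, -7.5, 0, 0, 0], [0, 0, -9, 0, 0, 0], [0, 0, -10.5, 0, 0, 0]])

```text
clock: 7.12
eef_pos: [561.6, 195.8, 189.4]
eef_rot: [3.141, 0.001, 2.766]
wrist_force: [-0.7, 0.9, -3.1]
finger_gap: 39.0
```

servo_tool(series=[[0, 0, -1.5, 0, 0, 0], [0, 0, -3, 0, 0, 0], [0, 0, -4.4, 0, 0, 0], [0, 0, -5.6, 0, 0, 0], [0, 0, -6.6, 0, 0, 0], [0, 0, -7.4, 0, 0, 0], [0, 0, -8, 0, 0, 0], [0, 0, -8.4, 0, 0, 0], [0, 0, -8.5, 0, 0, 0], [0, 0, -8.5, 0, 0, 0]])

```text
clock: 7.95
eef_pos: [561.5, 195.9, 272.2]
eef_rot: [-3.141, -0.0, 2.766]
wrist_force: [-0.2, -0.8, -4.0]
finger_gap: 39.1
```

```bash
python3 - <<'E'
from h import *
s=read_state();print(s["eef_pos"],s["eef_rot"],s["wrist_force"],s["moment"],s["finger_gap"],s["joints"])
print(rel([523.4,-213.2,272],2.042))
E
```

```text
[561.53763284 195.85560014 272.20260215] [-3.14141032e+00 -2.87427008e-04  2.76572860e+00] [-0.23668716 -0.80850575 -4.03908819] [ 0.01444623 -0.13181979 -0.00748837] 39.10878458407501 [ 2.73996030e-01  3.54463717e-01  1.23913168e+00  2.87524349e-05
  1.54833642e+00 -9.20936922e-01]
[-11.468, -39.45, 0.024, -0.0, -0.0, 0.724]
```

servo_tool(series=[[-0.1, -0.4, 0, 0, 0, 0], [-0.3, -1.2, 0, 0, 0, 0.02], [-0.7, -2.4, 0, 0, 0, 0.05], [-1.2, -4.1, 0, 0, 0, 0.09], [-1.8, -6.2, 0, 0, 0, 0.13], [-2.5, -8.6, 0, 0, 0, 0.17], [-3.2, -11, 0, 0, 0, 0.21], [-3.9, -13.4, 0, 0, 0, 0.25], [-4.6, -15.8, 0, 0, 0, 0.29], [-5.3, -18.2, 0, 0, 0, 0.33]])

```text
clock: 8.78
eef_pos: [543.4, 4.9, 272.3]
eef_rot: [-3.141, 0.0, 2.431]
wrist_force: [-0.1, 0.2, -4.3]
finger_gap: 38.9
```

```bash
python3 - <<'E'
from h import *
print(rel([523.4,-213.2,262],2.042))
E
```

```text
[-12.706, -17.838, 1.035, -0.0, 0.0, 0.389]
```

servo_tool(series=[[-1.4, -2, 0, 0, 0, 0.04], [-2.9, -4.1, 0, 0, 0, 0.08], [-4.4, -6.2, 0, 0, 0, 0.12], [-5.9, -8.3, 0, 0, 0, 0.17], [-7.4, -10.4, 0, 0, 0, 0.22], [-8.8, -12.3, 0, 0, 0, 0.27], [-10, -14, 0, 0, 0, 0.31], [-11, -15.5, 0.2, 0, 0, 0.34], [-11.9, -16.7, 0.4, 0, 0, 0.37], [-12.4, -17.4, 0.6, 0, 0, 0.389]])

```text
clock: 9.62
eef_pos: [524.6, -208.1, 266.1]
eef_rot: [-3.141, 0.0, 2.042]
wrist_force: [0.3, -0.8, -3.0]
finger_gap: 39.0
```

```bash
python3 - <<'E'
from h import *
s=read_state();print(s["eef_pos"],s["eef_rot"],s["wrist_force"],s["moment"],s["finger_gap"],s["joints"])
print(rel([523.4,-213.2,262],2.042))
for n in("side","top"):
    c=camera(n); cv2.imwrite(f"pics/{n}3.png",c["pixels"][:,:,::-1])
t=cv2.imread("pics/top3.png");s=cv2.imread("pics/side3.png")
cv2.imwrite("pics/g3.png",np.hstack([cv2.resize(t[180:280,335:435],(400,400)),cv2.resize(s[110:210,285:385],(400,400))]))
E
```

```text
[ 524.57986209 -208.07077602  266.07989211] [-3.14116580e+00  1.20718376e-04  2.04174356e+00] [ 0.26850755 -0.82895151 -3.04308502] [-0.06599588 -0.15585931 -0.01385278] 39.0053929628036 [-4.42292938e-01  2.83866935e-01  1.34456217e+00 -4.12311941e-04
  1.51332889e+00 -9.13216427e-01]
[-0.404, -0.338, 0.408, -0.0, 0.0, -0.0]
```

View pics/g3.png

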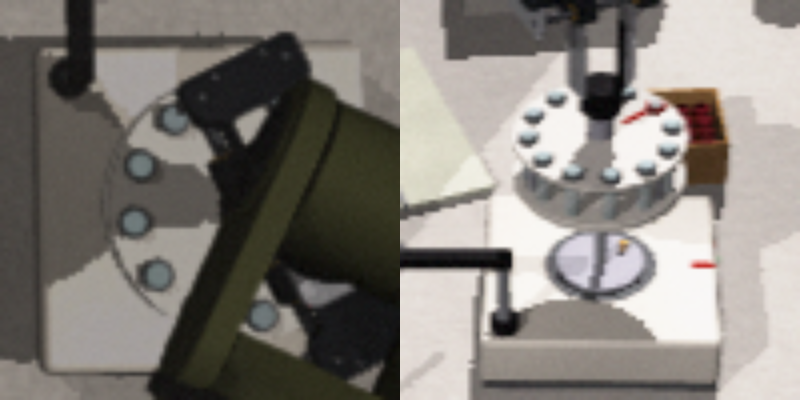

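```bash
python3 - <<'E'
from h import *
s=read_state();c=camera("top");print(s["eef_pos"])
P,N=tubes(c,(335,415,190,275),s["eef_pos"][2]-82.4+62)
f=lambda q:np.hypot(*(P-q).T)-70
r=least_squares(f,s["eef_pos"][:2],loss="soft_l1");print(r.x,np.round(r.fun,2),N)
d=P-r.x;print(np.round(np.degrees(np.arctan2(d[:,1],d[:,0]))%30,1))
d=P-s["eef_pos"][:2];print(np.round(np.hypot(*d.T),1),np.round(np.degrees(np.arctan2(d[:,1],d[:,0]))%30,1))
c=camera("side")
for z in (122,):
  print(proj(c,[523.4,-213.2,122]))
im=c["pixels"];cv2.imwrite("pics/s4.png",cv2.resize(im[155:195,310:360,::-1],(800,640)[0:2])[:600])
P,N=tubes(c,(305,365,110,160),s["eef_pos"][2]-82.4+62)
r=least_squares(f,s["eef_pos"][:2],loss="soft_l1");print("side",r.x,np.round(r.fun,2),N)
E
```

```text
[ 524.80145361 -207.15570871  265.79368193]
[ 525.79727173 -208.35629417] [-0.42 -0.01  0.06  0.18 -0.47] [19, 20, 25, 23, 22]
[9.4 9.3 8.7 9.  8.9]
[69.6 69.2 68.7 68.6 68.7] [ 8.1  8.2  8.   8.9 10.1]
[335.05512518 165.85524324]
side [ 526.41812335 -204.21718531] [-1.47 -0.63 -0.41  0.55 -0.36  0.05  0.12 -0.55 -0.58] [6, 6, 8, 8, 8, 9, 8, 8, 9]
```

View pics/s4.png

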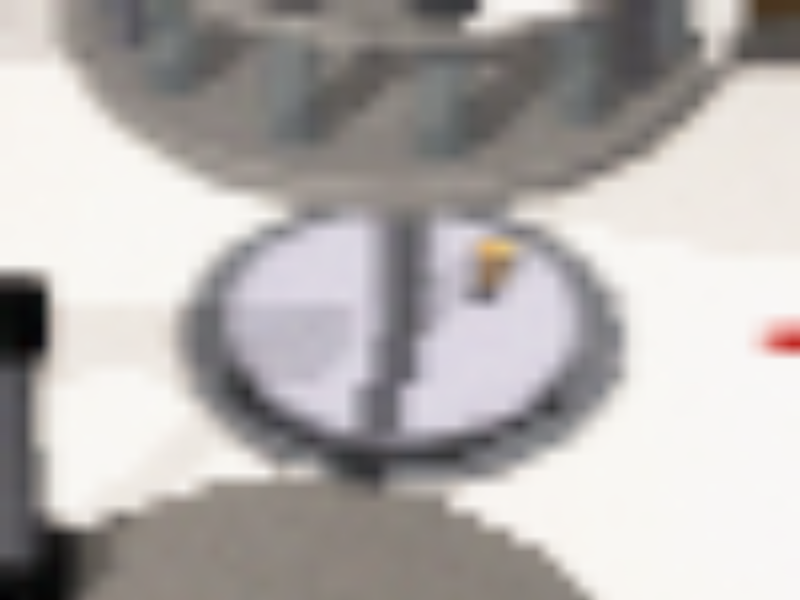

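```bash
python3 - <<'E'
from h import *
s=read_state();print(s["eef_pos"])
print(rel([522.5,-212.4,212],2.042))
E
```

```text
[ 525.38067666 -205.50269605  266.34994573]
[-0.483, -0.572, 5.435, 0.0, -0.0, 0.005]
```

servo_tool(series=[[-0.2, -0.2, 0.5, 0, 0, 0], [-0.4, -0.4, 1, 0, 0, 0], [-0.48, -0.57, 1.8, 0, 0, 0], [-0.48, -0.57, 2.6, 0, 0, 0], [-0.48, -0.57, 3.4, 0, 0, 0], [-0.48, -0.57, 4.2, 0, 0, 0], [-0.48, -0.57, 4.8, 0, 0, 0], [-0.48, -0.57, 5.2, 0, 0, 0], [-0.48, -0.57, 5.4, 0, 0, 0], [-0.48, -0.57, 5.4, 0, 0, 0]])

```text
clock: 10.65
eef_pos: [522.7, -212.5, 212.0]
eef_rot: [-3.141, -0.0, 2.047]
wrist_force: [-0.1, -0.4, -3.4]
finger_gap: 39.2
```

```bash
python3 - <<'E'
from h import *
s=read_state();c=camera("top");print(s["eef_pos"],s["qd"].round(4))
P,N=tubes(c,(335,415,190,275),s["eef_pos"][2]-82.4+62)
f=lambda q:np.hypot(*(P-q).T)-70
r=least_squares(f,s["eef_pos"][:2],loss="soft_l1");print(r.x,np.round(r.fun,2),N)
d=P-r.x;print(np.round(np.degrees(np.arctan2(d[:,1],d[:,0]))%30,1))
s=read_state();print(s["eef_pos"],s["wrist_force"])
print(rel([522.5,-212.4,206],2.042))
E
```

```text
[ 522.67486539 -212.53765363  211.95358583] [ 0.0005 -0.0069 -0.0155 -0.0005  0.0117  0.0009]
[ 523.5136288  -212.55184534] [-0.21 -0.06 -0.43  0.82 -0.62] [17, 20, 23, 20, 19]
[9.8 8.9 9.5 9.6 9.8]
[ 522.78712438 -212.61159265  212.41452295] [ 1.0498892   0.35155225 -4.13193641]
[0.032, -0.016, 0.641, 0.0, 0.0, 0.005]
```

servo_tool(series=[[0, 0.01, 0.12, 0, 0, 0.0], [0, 0.01, 0.24, 0, 0, 0], [0, 0.02, 0.36, 0, 0, 0], [0, 0.02, 0.48, 0, 0, 0], [0, 0.02, 0.6, 0, 0, 0], [0, 0.02, 0.72, 0, 0, 0], [0, 0.02, 0.84, 0, 0, 0], [0, 0.02, 0.96, 0, 0, 0], [0, 0.02, 1.08, 0, 0, 0], [0, 0.02, 1.2, 0, 0, 0]])

```text
clock: 11.53
eef_pos: [522.9, -212.5, 200.2]
eef_rot: [-3.142, -0.0, 2.047]
wrist_force: [-0.3, -0.2, -3.8]
finger_gap: 38.7
```

servo_tool(series=[[0, 0, 0.12, 0, 0, 0], [0, 0, 0.24, 0, 0, 0], [0, 0, 0.36, 0, 0, 0], [0, 0, 0.48, 0, 0, 0], [0, 0, 0.6, 0, 0, 0], [0, 0, 0.72, 0, 0, 0], [0, 0, 0.8, 0, 0, 0], [0, 0, 0.9, 0, 0, 0], [0, 0, 0.9, 0, 0, 0], [0, 0, 0.9, 0, 0, 0]])

```text
clock: 12.37
eef_pos: [522.9, -212.5, 191.3]
eef_rot: [-3.142, -0.0, 2.047]
wrist_force: [0.0, 0.4, -4.2]
finger_gap: 39.2
```

```bash
python3 - <<'E'
from h import *
s=read_state();print(s["eef_pos"],s["eef_rot"],s["wrist_force"],s["moment"],s["qd"].round(4))
E
```

```text
[ 522.90290434 -212.52316029  191.31837073] [-3.14156127e+00 -5.44694858e-05  2.04674704e+00] [ 0.01929556  0.41064739 -4.21854392] [ 0.00765352 -0.09944195  0.01565298] [ 0.0011 -0.0016 -0.0036  0.0001  0.0022 -0.0003]
```

servo_tool(series=[[0, 0, 0.12, 0, 0, 0], [0, 0, 0.24, 0, 0, 0], [0, 0, 0.36, 0, 0, 0], [0, 0, 0.48, 0, 0, 0], [0, 0, 0.6, 0, 0, 0], [0, 0, 0.72, 0, 0, 0], [0, 0, 0.84, 0, 0, 0], [0, 0, 0.96, 0, 0, 0], [0, 0, 1.08, 0, 0, 0], [0, 0, 1.2, 0, 0, 0]])

```text
clock: 13.2
eef_pos: [522.9, -212.5, 179.2]
eef_rot: [3.142, -0.0, 2.047]
wrist_force: [0.5, -0.6, -3.8]
finger_gap: 39.0
```

servo_tool(series=[[0, 0, 0.1, 0, 0, 0], [0, 0, 0.2, 0, 0, 0], [0, 0, 0.3, 0, 0, 0], [0, 0, 0.4, 0, 0, 0], [0, 0, 0.5, 0, 0, 0], [0, 0, 0.6, 0, 0, 0], [0, 0, 0.7, 0, 0, 0], [0, 0, 0.8, 0, 0, 0], [0, 0, 0.85, 0, 0, 0], [0, 0, 0.9, 0, 0, 0]])

```text
clock: 14.03
eef_pos: [522.9, -212.5, 170.3]
eef_rot: [3.142, -0.0, 2.047]
wrist_force: [0.1, 0.6, -3.9]
finger_gap: 38.9
```

```bash
python3 - <<'E'
from h import *
s=read_state();print(s["eef_pos"],s["eef_rot"],s["wrist_force"],s["moment"],s["qd"].round(4))
E
```

```text
[ 522.89188702 -212.49491014  170.27143599] [ 3.14159208e+00 -1.02484391e-04  2.04676231e+00] [ 0.06110261  0.63040905 -3.8880055 ] [-0.01131487 -0.12436243 -0.0173297 ] [ 0.0002  0.0047  0.008   0.0015 -0.0098 -0.0008]
```

servo_tool(series=[[0, 0, 0.04, 0, 0, 0], [0, 0, 0.08, 0, 0, 0], [0, 0, 0.12, 0, 0, 0], [0, 0, 0.16, 0, 0, 0], [0, 0, 0.2, 0, 0, 0], [0, 0, 0.24, 0, 0, 0], [0, 0, 0.28, 0, 0, 0], [0, 0, 0.31, 0, 0, 0], [0, 0, 0.34, 0, 0, 0], [0, 0, 0.36, 0, 0, 0]])

```text
clock: 14.87
eef_pos: [522.9, -212.5, 166.7]
eef_rot: [3.142, 0.0, 2.047]
wrist_force: [0.1, -0.0, -4.1]
finger_gap: 38.7
```

```bash
python3 - <<'E'
from h import *
s=read_state();print(s["eef_pos"],s["eef_rot"],s["wrist_force"],s["moment"],s["qd"].round(4))
E
```

```text
[ 522.90088759 -212.52452226  166.72783123] [3.14158641e+00 2.09026006e-06 2.04679615e+00] [ 0.10954294 -0.02990407 -4.11292119] [-0.07041869 -0.10729924 -0.02558356] [ 0.0007  0.002   0.0034  0.0009 -0.0064  0.0001]
```

servo_tool(series=[[0, 0, 0.03, 0, 0, 0], [0, 0, 0.06, 0, 0, 0], [0, 0, 0.08, 0, 0, 0], [0, 0, 0.1, 0, 0, 0], [0, 0, 0.12, 0, 0, 0], [0, 0, 0.14, 0, 0, 0], [0, 0, 0.16, 0, 0, 0], [0, 0, 0.18, 0, 0, 0], [0, 0, 0.2, 0, 0, 0], [0, 0, 0.2, 0, 0, 0]])

```text
clock: 15.7
eef_pos: [522.9, -212.5, 164.7]
eef_rot: [-3.142, -0.0, 2.047]
wrist_force: [0.2, -0.3, -4.1]
finger_gap: 39.1
```

```bash
python3 - <<'E'
from h import *
s=read_state();print(s["eef_pos"],s["eef_rot"],s["wrist_force"],s["moment"],s["qd"].round(4))
E
```

```text
[ 522.89271723 -212.48759588  164.68558502] [-3.14155314e+00 -7.51368673e-05  2.04683238e+00] [ 0.16803571 -0.32637132 -4.14467972] [-0.03230026 -0.09564736  0.01803212] [-0.     -0.0013 -0.0002 -0.0022  0.0003 -0.0016]
```

servo_tool(series=[[0, 0, 0.05, 0, 0, 0], [0, 0, 0.1, 0, 0, 0], [0, 0, 0.15, 0, 0, 0], [0, 0, 0.2, 0, 0, 0], [0, 0, 0.25, 0, 0, 0], [0, 0, 0.3, 0, 0, 0], [0, 0, 0.35, 0, 0, 0], [0, 0, 0.4, 0, 0, 0], [0, 0, 0.44, 0, 0, 0], [0, 0, 0.48, 0, 0, 0]])

```text
clock: 16.53
eef_pos: [522.9, -212.5, 159.9]
eef_rot: [3.142, -0.0, 2.047]
wrist_force: [-0.2, 0.0, -4.9]
finger_gap: 39.2
```

```bash
python3 - <<'E'
from h import *
s=read_state();print(s["eef_pos"],s["eef_rot"],s["wrist_force"],s["moment"],s["qd"].round(4))
E
```

```text
[ 522.90881604 -212.51831518  159.91202278] [ 3.14158279e+00 -4.81127399e-06  2.04678521e+00] [-0.2482753   0.04233603 -4.89237553] [-0.0604429  -0.12363427  0.0051171 ] [-0.0003  0.0037  0.0063 -0.0018 -0.0088  0.0004]
```

The pin has gone into its hole without touching, with the underside about 77.5 mm up. I'll creep the last bit.

servo_tool(series=[[0, 0, 0.02, 0, 0, 0], [0, 0, 0.04, 0, 0, 0], [0, 0, 0.06, 0, 0, 0], [0, 0, 0.08, 0, 0, 0], [0, 0, 0.1, 0, 0, 0], [0, 0, 0.12, 0, 0, 0], [0, 0, 0.14, 0, 0, 0], [0, 0, 0.15, 0, 0, 0], [0, 0, 0.16, 0, 0, 0], [0, 0, 0.16, 0, 0, 0]])

```text
clock: 17.37
eef_pos: [522.9, -212.5, 158.4]
eef_rot: [3.142, 0.0, 2.047]
wrist_force: [0.3, 0.4, -3.4]
finger_gap: 39.3
```

```bash
python3 - <<'E'
from h import *
s=read_state();print(s["eef_pos"],s["eef_rot"],s["wrist_force"],s["moment"],s["qd"].round(4))
E
```

```text
[ 522.93451258 -212.53367629  158.42103503] [3.14152341e+00 9.79172298e-05 2.04676360e+00] [ 0.27844551  0.37058564 -3.41592023] [ 0.00843    -0.11198047  0.00273848] [-0.003  -0.0006  0.0004 -0.0006  0.0006  0.0008]
```

servo_tool(series=[[0, 0, 0.01, 0, 0, 0], [0, 0, 0.02, 0, 0, 0], [0, 0, 0.03, 0, 0, 0], [0, 0, 0.04, 0, 0, 0], [0, 0, 0.05, 0, 0, 0], [0, 0, 0.06, 0, 0, 0], [0, 0, 0.07, 0, 0, 0], [0, 0, 0.08, 0, 0, 0], [0, 0, 0.08, 0, 0, 0], [0, 0, 0.08, 0, 0, 0]])

```text
clock: 18.2
eef_pos: [523.1, -212.6, 158.3]
eef_rot: [3.141, 0.001, 2.047]
wrist_force: [-3.7, 1.9, 6.8]
finger_gap: 39.2
```

```bash
python3 - <<'E'
from h import *
s=read_state();print(s["eef_pos"],s["eef_rot"],s["wrist_force"],s["moment"],s["qd"].round(4))
c=camera("top")
E
```

```text
[ 523.0736124  -212.56735442  158.29326306] [3.14105638e+00 7.53511257e-04 2.04687496e+00] [-3.68521109  1.86564121  6.82544678] [ 0.3070886   0.52291373 -0.03871133] [-0.0007 -0.0005 -0.0011  0.0008  0.0009  0.0019]
```

servo_tool(series=[[0, 0, -0.06, 0, 0, 0], [0, 0, -0.06, 0, 0, 0.01], [0, 0, -0.06, 0, 0, 0.03], [0, 0, -0.06, 0, 0, 0.06], [0, 0, -0.06, 0, 0, 0.1], [0, 0, -0.06, 0, 0, 0.14], [0, 0, -0.06, 0, 0, 0.18], [0, 0, -0.06, 0, 0, 0.22], [0, 0, -0.06, 0, 0, 0.26], [0, 0, -0.06, 0, 0, 0.3]], grip_force=45)

```text
clock: 19.08
eef_pos: [523.2, -213.0, 158.4]
eef_rot: [3.141, 0.001, 1.744]
wrist_force: [0.7, -0.4, 2.1]
finger_gap: 38.4
```

```bash
python3 - <<'E'
from h import *
s=read_state();print(s["eef_pos"],s["eef_rot"],s["wrist_force"],s["moment"],s["qd"].round(4))
print(rel([522.9,-212.5,158.5],1.378))
E
```

```text
[ 523.16365057 -213.00702541  158.35139059] [3.14092415e+00 1.14986686e-03 1.74367450e+00] [ 0.74741195 -0.3925611   2.12894709] [-0.42900172 -0.11169582  0.24122946] [ 3.000e-04 -1.300e-03 -7.000e-04 -1.300e-03 -5.000e-04  4.781e-01]
[0.054, -0.017, -0.015, 0.001, 0.001, 0.366]
```

servo_tool(series=[[0, 0, 0, 0, 0, 0.04], [0, 0, 0, 0, 0, 0.08], [0, 0, 0, 0, 0, 0.12], [0, 0, 0, 0, 0, 0.16], [0, 0, 0, 0, 0, 0.2], [0, 0, 0, 0, 0, 0.24], [0, 0, 0, 0, 0, 0.28], [0, 0, 0, 0, 0, 0.32], [0, 0, 0, 0, 0, 0.35], [0, 0, 0, 0, 0, 0.36]])

```text
clock: 19.92
eef_pos: [523.0, -213.0, 158.4]
eef_rot: [3.141, 0.001, 1.384]
wrist_force: [-0.3, -3.1, 2.8]
finger_gap: 38.6
```

```bash
python3 - <<'E'
from h import *
s=read_state();print(s["eef_pos"],s["eef_rot"],s["wrist_force"],s["moment"],s["joints"])
for n in("side","top"):
    c=camera(n); cv2.imwrite(f"pics/{n}5.png",c["pixels"][:,:,::-1])
    P,N=tubes(c,(335,435,180,280) if n=="top" else (295,375,120,180),138)
    f=lambda q:np.hypot(*(P-q).T)-70
    r=least_squares(f,s["eef_pos"][:2],loss="soft_l1");print(n,r.x,np.round(r.fun,2),N)
    d=P-r.x;print(np.round(np.degrees(np.arctan2(d[:,1],d[:,0]))%30,1))
t=cv2.imread("pics/top5.png");s=cv2.imread("pics/side5.png")
cv2.imwrite("pics/g5.png",np.hstack([cv2.resize(t[180:280,335:435],(400,400)),cv2.resize(s[110:210,285:385],(400,400))]))
E
```

```text
[ 523.00020498 -213.0050745   158.35160748] [3.14100129e+00 8.95790577e-04 1.38425969e+00] [-0.34452374 -3.05149139  2.81141507] [-0.59576077  0.20492194  0.2330082 ] [-4.51247078e-01  3.50225803e-01  1.50675394e+00 -7.40142284e-04
  1.28380786e+00 -2.64501485e-01]
side [ 524.74871318 -211.24505847] [ 0.6  -0.92 -0.62 -0.01 -1.05 -0.53 -0.24  0.84] [7, 8, 7, 7, 6, 6, 6, 8]
[1.2 2.1 2.4 3.3 2.  1.4 2.5 2.5]
top [ 523.66239782 -213.35717776] [ 0.16 -0.04 -0.1  -0.01  0.14] [14, 18, 17, 20, 21]
[2.  1.6 1.7 1.6 1.9]
```

View pics/g5.png

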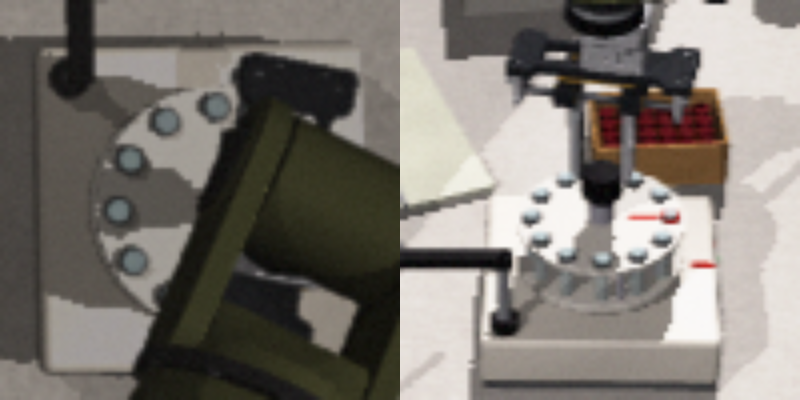

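```bash
python3 - <<'E'
from h import *
c=camera("top");g=cv2.imread("pics/top0.png").astype(float).mean(2);im=cv2.imread("pics/top0.png").astype(float)
def line(pts):
    p=np.array([ray(c,u,v,70)[:2] for u,v in pts]);
    for _ in range(5):
        q=p.mean(0);w=np.linalg.svd(p-q)[2];e=abs((p-q)@w[1]);p=p[e<max(.8,2.5*np.median(e))]
    return np.degrees(np.arctan2(w[0][1],w[0][0]))%90,len(p),e.max(),q
sub=lambda pr,a:a+np.abs(nd.gaussian_filter1d(np.gradient(pr),1)).argmax()
def edge(pr,a):
    d=np.abs(nd.gaussian_filter1d(np.gradient(pr),1));j=d.argmax();j=min(max(j,1),len(d)-2);den=d[j-1]-2*d[j]+d[j+1];return a+j+.5*(d[j-1]-d[j+1])/den if den else a+j
print("right",line([(edge(g[v,420:434],420),v) for v in range(196,268)]))
print("bottom",line([(u,edge(g[266:279,u],266)) for u in list(range(350,380))+list(range(392,420))]))
print("top",line([(u,edge(g[184:197,u],184)) for u in range(362,422)]))
print("left",line([(edge(g[v,339:352],339),v) for v in range(206,268)]))
# mark axis line: centroid per row
w=np.clip(im[...,2]-im[...,1]-15,0,None)
for v in range(262,274):
    q=w[v,380:393]
    if q.sum()>60:u=(np.arange(380,393)*q).sum()/q.sum();print(v,round(u,2),np.round(ray(c,u,v,70)[:2],2))
s=read_state();print(s["eef_rot"],s["moment"])
E
```

```text
right (np.float64(0.7858697698516721), 53, np.float64(1.1307169072750207), array([ 522.95328709, -330.80522587]))
bottom (np.float64(1.26088039174644), 57, np.float64(0.602593971271865), array([ 408.25182619, -211.26376077]))
top (np.float64(0.17984626180383145), 47, np.float64(0.596605408711149), array([ 639.50553089, -229.80591975]))
left (np.float64(0.9973006814200858), 62, np.float64(0.2574217646937827), array([508.80825487, -97.41600878]))
264 386.05 [ 429.51 -214.69]
265 386.07 [ 426.63 -214.75]
266 386.05 [ 423.74 -214.68]
267 386.05 [ 420.85 -214.67]
268 386.07 [ 417.97 -214.71]
269 386.05 [ 415.08 -214.65]
270 386.08 [ 412.2  -214.71]
271 386.18 [ 409.31 -214.98]
272 386.35 [ 406.43 -215.48]
[3.14096800e+00 6.66621609e-04 1.38700929e+00] [-0.70503193  0.13672501  0.17404531]
```

servo_tool(series=[[0, 0, 0, 0, 0, 0.004], [0, 0, 0, 0, 0, 0.008], [0, 0, 0, 0, 0, 0.012], [0, 0, 0, 0, 0, 0.016], [0, 0, 0, 0, 0, 0.018], [0, 0, 0, 0, 0, 0.018], [0, 0, 0, 0, 0, 0.018], [0, 0, 0, 0, 0, 0.018], [0, 0, 0, 0, 0, 0.018], [0, 0, 0, 0, 0, 0.018]])

```text
clock: 20.9
eef_pos: [523.0, -212.7, 158.4]
eef_rot: [3.141, 0.0, 1.369]
wrist_force: [-0.5, -4.3, 5.6]
finger_gap: 38.7
```

```bash
cat > chk.py <<'E'
from h import *
s=read_state();print(s["eef_pos"],s["eef_rot"],s["wrist_force"],s["moment"])
c=camera("top");P,N=tubes(c,(335,435,180,280),138)
f=lambda q:np.hypot(*(P-q).T)-70
r=least_squares(f,s["eef_pos"][:2],loss="soft_l1");print(r.x,np.round(r.fun,2),N)
d=P-r.x;a=np.degrees(np.arctan2(d[:,1],d[:,0]))%30;print(np.round(a,1),a.mean())
E
python3 chk.py
```

```text
[ 523.02762408 -212.74371161  158.42085354] [3.14095275e+00 4.44685386e-04 1.36867369e+00] [-0.50332763 -4.25532438  5.64242433] [-0.90755163  0.06595117  0.19135476]
[ 524.11264608 -213.12498658] [ 0.25 -0.36  0.12  0.06  0.01] [16, 18, 18, 20, 20]
[0.9 0.8 1.2 1.3 1.2] 1.073289480402232
```

servo_tool(series=[[0, 0, 0, 0, 0, 0], [0, 0, 0, 0, 0, 0], [0, 0, 0, 0, 0, 0], [0, 0, 0, 0, 0, 0], [0, 0, 0, 0, 0, 0], [0, 0, 0, 0, 0, 0], [0, 0, 0, 0, 0, 0], [0, 0, 0, 0, 0, 0], [0, 0, 0, 0, 0, 0], [0, 0, 0, 0, 0, 0]], gripper=8.0)

```text
clock: 21.78
eef_pos: [522.9, -212.5, 158.1]
eef_rot: [3.142, -0.0, 1.369]
wrist_force: [-0.8, -0.7, -0.1]
finger_gap: 80.2
```

servo_tool(series=[[0, 0, -0.5, 0, 0, 0], [0, 0, -1.5, 0, 0, 0], [0, 0, -3, 0, 0, 0], [0, 0, -5, 0, 0, 0], [0, 0, -7.5, 0, 0, 0], [0, 0, -9.5, 0, 0, 0], [0, 0, -11, 0, 0, 0], [0, 0, -12, 0, 0, 0], [0, 0, -12.5, 0, 0, 0], [0, 0, -12.5, 0, 0, 0]])

```text
clock: 22.62
eef_pos: [523.1, -212.6, 284.1]
eef_rot: [3.14, 0.0, 1.369]
wrist_force: [-1.0, 0.1, -0.8]
finger_gap: 80.0
```

```bash
python3 - <<'E'
from h import *
print(rel([320,-330,283],1.37),rel([300,120,283],1.37))
E
```

```text
[-15.576, -17.539, 0.094, 0.001, 0.0, -0.001] [28.108, -28.527, 0.066, 0.001, 0.0, -0.001]
```

servo_tool(series=[[1, -1, 0, 0, 0, 0], [3, -3, 0, 0, 0, 0], [5.5, -5.5, 0, 0, 0, 0], [8.3, -8.3, 0, 0, 0, 0], [11, -11, 0, 0, 0, 0], [13.8, -13.8, 0, 0, 0, 0], [16.5, -16.5, 0, 0, 0, 0], [19, -19, 0, 0, 0, 0], [21, -21, 0, 0, 0, 0], [22, -22, 0, 0, 0, 0]])

```text
clock: 23.45
eef_pos: [349.7, 49.0, 282.6]
eef_rot: [-3.141, -0.0, 1.37]
wrist_force: [1.4, -0.1, -0.7]
finger_gap: 79.9
```

```bash
python3 - <<'E'
from h import *
c=camera("top");cv2.imwrite("pics/top6.png",c["pixels"][:,:,::-1])
P,N=tubes(c,(335,435,180,280),138);print(len(P))
cc,rr=fitc(P);print(cc,rr);d=P-cc;a=np.degrees(np.arctan2(d[:,1],d[:,0]));b=(a+15)%30-15;print(np.round(b,1),b.mean(),np.median(b))
im=c["pixels"].astype(float);w=np.clip(im[...,0]-im[...,1]-15,0,None)
for nm,(u0,u1,v0,v1),z in(("bar+collar",(378,396,236,258),138),("mark",(378,395,260,275),70)):
    q=w[v0:v1,u0:u1];V,U=np.mgrid[v0:v1,u0:u1];u,v=(U*q).sum()/q.sum(),(V*q).sum()/q.sum();p=ray(c,u,v,z)[:2]-cc;print(nm,u,v,np.degrees(np.arctan2(p[1],p[0])),np.hypot(*p))
s=camera("side");cv2.imwrite("pics/side6.png",s["pixels"][:,:,::-1])
# height check: triangulate knob top vs expected
t=cv2.imread("pics/top6.png");s=cv2.imread("pics/side6.png")
cv2.imwrite("pics/g6.png",np.hstack([cv2.resize(t[180:280,335:435],(400,400)),cv2.resize(s[110:210,285:385],(400,400))]))
E
```

```text
11
[ 524.80538905 -213.52176357] 70.67440123271659
[-1.   1.   1.8  1.6  0.9  0.5  1.6  0.3  1.7  1.4  1.2] 0.995416461760664 1.1819145902097148
bar+collar 389.97281993204984 248.69365798414495 -179.15572609363775 48.11423475760257
mark 386.61007751937984 266.9542635658915 -178.4740958815944 103.85251907051226
```

View pics/g6.png

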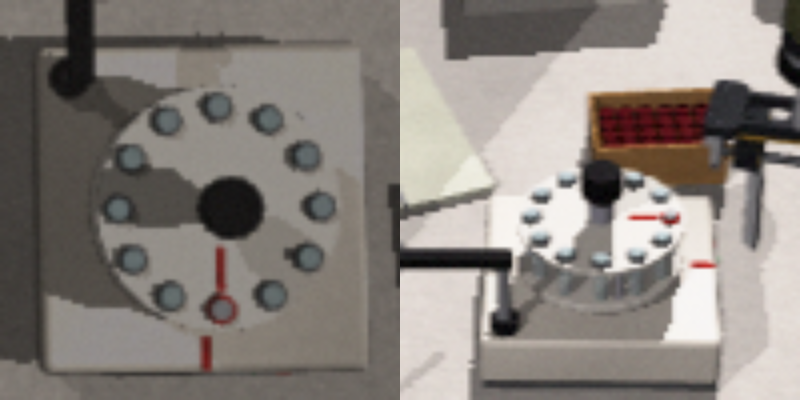

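View pics/top6.png

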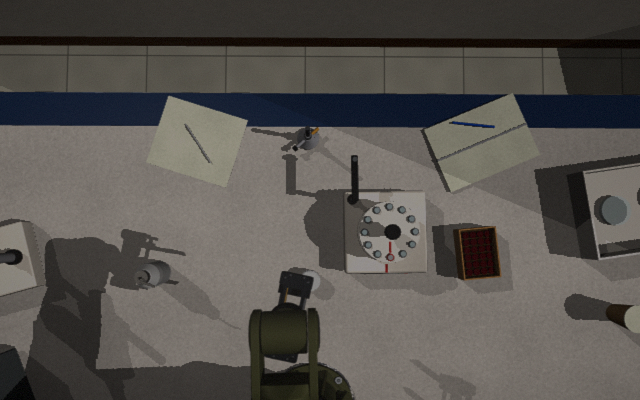

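```bash
python3 - <<'E'
from h import *
s=read_state();print(s["clock"],s["qd"].round(3),s["wrist_force"].round(1)); print(sign_off())
E
```

```text
23.55 [-0.056  0.039 -0.03  -0.007 -0.007 -0.053] [ 0.2 -0.6 -0.6]
the job is handed in; nothing more can be done
None
```

The rack is seated fully home on the turntable, tube 1 is turned to the red start mark, and the job is handed in at 23.6 s of the 67 s allowed.

- **Lift and fit:** I centred the knob in the gripper with two grips 90° apart, then carried the rack over and lowered it at a creep. The spindle and the drive pin went in without any touch, so no turning search was needed. The only contact was a light one of about 11 N at the bottom, where the tool height puts the underside at 76 mm (home).
- **Turning to the mark:** The rack took the turntable with it, against a measured 0.24 N m (stated drag 0.25). I let go and backed off clear of everything.
- **Angle check after letting go:** The top view puts tube 1 at −178.9° from the tubes and −179.2° from the red bar, against −179.15° for the mark, so within about 0.3°.
- **Disagreements:**
  - One mark reading in the last picture gave −178.5°. I trusted the earlier value because the housing edges roughly agree with it (average about −179.2°, spread about ±0.5°).
  - The side camera was coarser, about 1.8 mm and 0.5° off the top view.
- **Bystanders:** By eye, the burner, wash bottle and vial box look unmoved in the last top picture. The dishes are partly hidden by the gripper in that view, but the gripper only passed well above them.

The arm was still settling very slightly (joint speeds up to 0.06 rad/s), clear of everything, when I handed in.

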